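Put the tall rubber stamp away in the flush-hatch stamp chest

ROBOT

A 6-joint arm with a two-finger parallel gripper is mounted at the origin on a cart in front of the work surface, level with it; the furniture and walls round the work are solid. World frame = base frame: x ahead of the robot, y to its left, z up, the work surface at z = 0. Lengths are in mm, angles in rad, forces in N, time in s.
With the tool pointing down it reaches from about 350 to 925 mm from the base axis. Payload 6.4 kg.
Tool frame: the origin (TCP) lies midway between the tips of the shut fingers; the grasp point (between the pads) lies 19 mm behind it; z points along the fingers, x is the direction in which the jaws open and shut, and the axes are right-handed (so a half turn about z gives the same grasp; the last joint's range is limited). The gripper opens to 94 mm and grips with 3 to 60 N. Pads are 16 mm wide; open, the fingers measure 119 mm over their backs; the gripper's body (75 mm by 177 mm) begins 78 mm behind the grasp point.
Start: joints at [-1.465, 0.245, 1.558, -0, 1.339, -0.174], TCP at [179.511, -624.732, 205.455] pointing down, gripper open.
Joint ranges: [-3.13, 3.13], [-1.02, 2.26], [0.13, 2.54], [-0.95, 4.09], [0.21, 2.88], [-2.74, 2.74]. Speed limits (rad/s): [2.57, 2.57, 3.14, 3.14, 3.14, 3.14].

INTERFACE

Orientations are given as a unit quaternion [w, x, y, z].
In Python, from workcell import manip gives the robot as it stands.
- The arm moves only by the tool servo_tool, never from a script. Its arguments are lists of equal length, an entry for each row: "linear": the shift along the world's x, y, z in cm, a list of three; "dr": the turn, a rotation vector about the world's x, y, z in degrees, a list of three; "fingers": the finger opening in cm, from 0 to 9.4. A call has 1 to 10 rows; each row is the pose to reach, as a shift and turn from the pose commanded when the call began; what a row does not reach only later rows make up. A row lasts 1/8 s, in which the tool goes at most 62.5 mm and 10.7 degrees, less where a joint would pass 70% of its speed; a pose out of reach is approached as far as the arm can. A call with a gripper value outside its range is refused whole. The fingers move at their own pace and stop on an object; "grip_force" is the grip in N (left out, the last holds). Time passes only in rows, so rows that repeat a pose let the fingers close. It gives the time, the measured TCP pose, the force and the opening at its end, in the units of the state.
- manip.sense(): the state, without advancing time (a new reading comes with each control period).
- manip.grab_frame(name): name is "side" or "top"; returns the picture (400x640x3 uint8, red, green, blue); there is no depth.
- manip.camera_info(name): a dict with "intrinsics" (3x3 intrinsics, pixels), "k1" (the pictures are not rectified: a ray, as slopes to the right and down, at radius r is drawn at 1 + k1 r^2 times it, then the intrinsics apply), "R" (3x3) and "t" (3): a world point X has camera coordinates R X + t. Camera axes: x right, y down, z forward; pixel columns grow to the right and rows downward; lengths in mm; the calibration is good to about 2 mm. A picture is of the moment at which its call begins. camera_info takes no time and is no camera call.
- manip.sign_off(): hands the job in, once; it reports no verdict.
Trained networks look in the newest picture that a camera, given by its name, has taken for a name from the list of things; names that differ only in an ending like _2 or _b are one class to them, and where a whole thing is asked for, a point or a joint stands for the part that bears it (a point fixed in the world has none). Each returns a list of dicts, best first, with "score" (0 to 1); they miss things now and then, are a little off and sometimes report something else, mostly with a low value. They report only what shows in the picture. A call takes as long as a camera call. They do not tell look-alikes from the thing itself.
- manip.recognise(camera, label): "rect" ([left, top, width, height] in pixels, round what is visible of it).
- manip.cut_out(camera, label): "region" (400x640 bool, what is visible of it) and "rect" ([left, top, width, height] in pixels, round what is visible of it).
The state is a dict: "time": time; "q": joint angles; "qvel": joint speeds; "effort": joint torques, N m; "tool_pos": TCP position; "tcp_rot": TCP orientation; "contact_force": force on the tool from outside, world axes, zero at the start; "wrist_torque": the same for the moment, N m; "opening": finger opening in mm.
Only numpy, scipy, OpenCV 4.12 (cv2) and the standard library are available. Lean on these libraries where they do the work, as an engineer would, in place of code of your own. Each camera call takes 0.05 s, during which the arm holds its last target. There are 200 camera calls.

TASK

Put the tall wooden rubber stamp away in the stamp chest. Without lifting the hatch yet, flip up the recessed ring pull, then swing the hatch up by it until it stands open by itself (about upright); set the stamp down upright, rubber face up, on the floor of the empty compartment, without dropping it in. Then close the hatch fully flush and fold the ring flat into its recess again, leaving the other stamps and the jar where they are.

Things in the scene. Friction and masses are not known exactly. Their poses are not given: they have to be found in the camera images.
- case: Stamp chest, plywood box fixed to the table, 225 (its x) x 254 (its y) x 105 mm high. Origin: centre of its underside; x points level from the hatch's free front edge, nearer the robot, to the hinge side; y left, z up. Its flat deck has a centred opening 175 (x) x 204 mm (y), covered flush by the hatch; walls 25 mm thick
- bay (a point): Centre of the floor of the empty right compartment: case frame (0, -52.5, 6) mm. The chest's floor is 6 mm above the table; a divider along the case's x at y = 0, 6 mm thick, its top 36 mm above the table, makes two compartments of 175 x 99 mm: the left one (+y) holds a squat stamp, the right one (-y) is empty
- hatch_axis (a point): Middle of the hatch's hinge axis, level with the deck at the far edge of the opening: case frame (87.5, 0, 105) mm. The axis runs along the case's y
- hatch (a joint): Angle of the hatch (pale wood plate 173 x 200 x 14 mm), rad: 0 closed flush, positive = front edge raised, pi/2 upright, stop at 1.9. Stiff hinge: it stays at whatever angle it is left; opening it takes about 6 N at the ring, closing less. When open, its former top face, with the ring, looks away from the robot
- pull_ring (a joint): Angle of the steel D-shaped ring pull against the hatch, rad: 0 flat in its recess, pi/2 square to the hatch, stop at 1.9. Stiff pivot: stays where it is left (about 1 N at the bar moves it). Pivot axis along the case's y, 148 mm from the hinge axis towards the front edge, 7 mm below the hatch's top face. The flat ring points from its pivot towards the hinge
- ring_bar (a point): Centre of the ring's free cross bar: round, 8 mm thick, along the case's y, straight for 40 mm, 55 mm from the ring's pivot axis. The ring is 68 mm wide outside, 52 mm inside. With ring and hatch at 0 the bar's centre lies 7 mm under the deck and 93 mm in front of the hinge axis, and fingers can straddle it from above, one inside the ring, one beyond it
- recess (a point): Centre of the floor of the ring's recess, a steel cup in the hatch 27 mm deep below the hatch's top face; it is 84 mm wide inside (case's y) and reaches from 52 to 158 mm in front of the hinge axis with the hatch closed, leaving 37 mm free beyond the flat bar (towards the hinge) and 47 mm inside the ring
- tall_stamp_mid (a point): Tall wooden rubber stamp, the thing to put away: block 50 mm (its x) by 26 mm (its y) by 60 mm high, about 90 g, red rubber face on top; it starts standing on the table beside the chest, left or right. This point is its centre, 30 mm above its underside; z axis up
- squat_stamp_mid (a point): Squat wooden rubber stamp, 52 x 56 x 27 mm, on the table at the other side of the chest; leave it. Point at its centre, half-way up
- stored_stamp_mid (a point): Squat wooden rubber stamp, 50 x 52 x 27 mm, lying in the left compartment under the hatch; leave it. Point at its centre, half-way up
- jar_mid (a point): White cream jar with screw lid, 49 mm across, 50 mm high, on the table; leave it. Point at its centre, half-way up
Mind the look-alikes: they are no part of the job. What is shaped like the part that bears tall_stamp_mid but purple or yellow is not meant.

How it is judged (in metres and radians):
On the way, in this order (a step that is already met when the one before it is completed fails the run):
1. the ring is flipped up (over 60 degrees) while the hatch is still down (under 10 degrees) (value of joint pull_ring above 1.05 rad and value of joint hatch below 0.175 rad), for 0.1 s.
2. the hatch stands open, over 75 degrees (value of joint hatch above 1.3 rad), for 0.2 s.
3. the tall stamp stands upright and at rest on the floor of the empty compartment, let go, with the hatch open (x of tall_stamp_mid in the frame of case between -0.076 and 0.076 m and y of tall_stamp_mid in the frame of case between -0.095 and -0.012 m and z of tall_stamp_mid in the frame of case between 0.03 and 0.042 m and angle between tall_stamp_mid's own z axis and vertical below 0.15 rad and linear speed of tall_stamp below 0.02 m/s and contact force between the fingers and tall_stamp below 0.1 N and value of joint hatch above 1 rad), for 0.2 s.
At the end, for the whole second after the job is handed in: The tall stamp stands upright (within 0.15 rad) and at rest on the floor of the chest's empty right compartment; the hatch is closed flush (under 0.03 rad, 5 mm at its front edge) and the ring lies flat in its recess (under 0.15 rad) (x of tall_stamp_mid in the frame of case between -0.076 and 0.076 m and y of tall_stamp_mid in the frame of case between -0.095 and -0.012 m and z of tall_stamp_mid in the frame of case between 0.03 and 0.042 m and angle between tall_stamp_mid's own z axis and vertical below 0.15 rad and linear speed of tall_stamp below 0.02 m/s and value of joint hatch below 0.03 rad and value of joint pull_ring below 0.15 rad); the robot touches nothing.
It fails at once if another stamp or the jar is displaced by more than 30 mm (distance of any of squat_stamp_mid, stored_stamp_mid, jar_mid from where it was at the start of the episode above 0.03 m).
It fails at once if the tall stamp is dropped into the chest (faster than 0.7 m/s inside it) (linear speed of tall_stamp above 0.7 m/s and z of tall_stamp_mid in the frame of case below 0.12 m and x of tall_stamp_mid in the frame of case between -0.0875 and 0.0875 m and y of tall_stamp_mid in the frame of case between -0.102 and 0.102 m).
It also fails if it takes over 72 s, if anything falls off the work surface, if the arm or the gripper's body presses on something with over 40 N, if the wrist force passes 120 N, or if a joint passes its speed limit or range.

## Working session

There is one attempt and no reset: what is moved stays moved. The work goes in short steps, Python scripts to look and compute and a tool call to move; the robot and the scene stay as the last step left them, time stands still between calls to the robot, and variables do not carry over. Pictures are saved under pics/ and viewed, about 8 in all and at most 12, crops included, and the job is handed in when it is done.

Besides the shell and the picture viewer there is one more tool, called after ">>>" as name(argument=value, ...) on one line, values as JSON. servo_tool: Moves the arm, as the interface text tells. Its arguments: {"type":"object","properties":{"linear":{"type":"array","items":{"type":"array","items":{"type":"number"}}},"dr":{"type":"array","items":{"type":"array","items":{"type":"number"}}},"fingers":{"type":"array","items":{"type":"number"}},"grip_force":{"type":"number"}},"required":["linear","dr","fingers"]}

```bash
mkdir -p pics
python3 - <<'E'
from workcell import manip
import cv2,numpy as np
s=manip.sense();print({k:np.round(v,3).tolist() for k,v in s.items()})
for n in("side","top"):
    im=manip.grab_frame(n);cv2.imwrite(f"pics/{n}0.png",im[:,:,::-1])
    c=manip.camera_info(n);print(n,{k:np.round(v,4).tolist() for k,v in c.items()})
    for l in("case","hatch","pull_ring","recess","tall_stamp_mid","squat_stamp_mid","jar_mid"):
        try:print(l,[(np.round(d["rect"]).tolist(),round(d["score"],2)) for d in manip.recognise(n,l)])
        except Exception as e:print(l,e)
a=cv2.imread("pics/top0.png");b=cv2.imread("pics/side0.png")
E
```

```text
{'time': 0.0, 'q': [-1.465, 0.246, 1.559, -0.0, 1.339, -0.174], 'qvel': [0.002, -0.001, 0.001, 0.001, -0.0, -0.001], 'effort': [-0.001, -41.582, -31.461, 0.068, 0.033, -0.0], 'tool_pos': [179.438, -624.136, 204.378], 'tcp_rot': [-0.001, 0.799, -0.602, -0.001], 'contact_force': [0.714, -0.614, 0.982], 'wrist_torque': [-0.024, 0.004, -0.007], 'opening': 94.043}
side {'intrinsics': [[518.3841, 0.0, 320.2324], [0.0, 518.3841, 200.5422], [0.0, 0.0, 1.0]], 'k1': -0.0222, 'R': [[-0.8122, -0.5833, 0.0002], [-0.372, 0.5178, -0.7704], [0.4493, -0.6258, -0.6376]], 't': [466.5743, 263.5456, 1170.9958]}
case [([264.0, 166.0, 127.0, 116.0], 0.6)]
hatch [([281.0, 175.0, 96.0, 62.0], 0.63)]
pull_ring [([327.0, 198.0, 32.0, 23.0], 0.67)]
recess [([280.0, 172.0, 98.0, 68.0], 0.56)]
tall_stamp_mid [([297.0, 284.0, 26.0, 33.0], 0.95), ([242.0, 254.0, 24.0, 33.0], 0.95), ([245.0, 314.0, 22.0, 36.0], 0.8), ([258.0, 283.0, 24.0, 34.0], 0.62), ([216.0, 291.0, 25.0, 30.0], 0.58)]
squat_stamp_mid [([377.0, 155.0, 24.0, 20.0], 0.79)]
jar_mid [([182.0, 256.0, 24.0, 25.0], 0.85)]
top {'intrinsics': [[439.2023, 0.0, 322.6056], [0.0, 439.2023, 197.8054], [0.0, 0.0, 1.0]], 'k1': -0.0434, 'R': [[0.0169, -0.9997, 0.0154], [-0.9832, -0.0194, -0.1814], [0.1817, -0.0121, -0.9833]], 't': [17.9158, 573.4008, 1161.1038]}
case [([274.0, 171.0, 98.0, 88.0], 0.75)]
hatch [([280.0, 178.0, 82.0, 67.0], 0.83), ([198.0, 144.0, 21.0, 20.0], 0.26)]
pull_ring [([307.0, 212.0, 27.0, 27.0], 0.79)]
recess [([283.0, 180.0, 77.0, 66.0], 0.9)]
tall_stamp_mid [([175.0, 228.0, 24.0, 19.0], 0.81), ([229.0, 245.0, 14.0, 19.0], 0.8), ([187.0, 194.0, 13.0, 20.0], 0.8), ([227.0, 188.0, 21.0, 21.0], 0.68), ([213.0, 215.0, 16.0, 23.0], 0.52), ([428.0, 203.0, 26.0, 24.0], 0.29)]
squat_stamp_mid [([430.0, 205.0, 23.0, 26.0], 0.87), ([307.0, 212.0, 30.0, 28.0], 0.46), ([216.0, 217.0, 13.0, 22.0], 0.35)]
jar_mid [([200.0, 146.0, 16.0, 19.0], 0.58)]
```

View pics/top0.png

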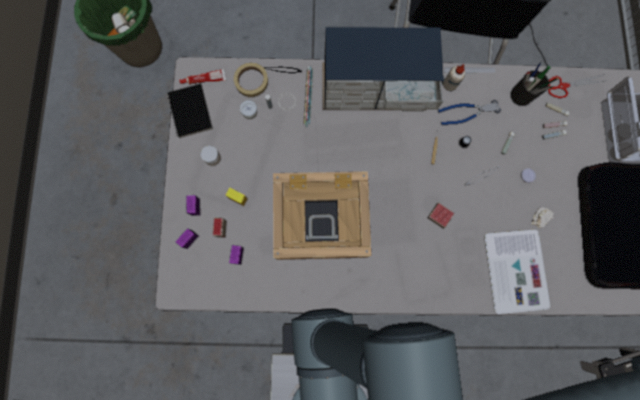

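View pics/side0.png

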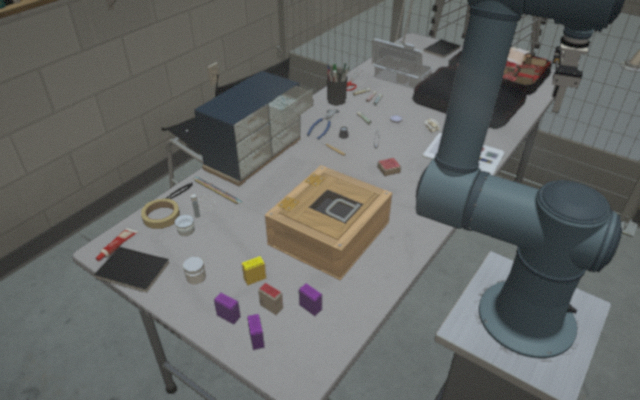

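The top view shows the chest at about (322,215). Five block-shaped stamps stand left of it: red-topped (219,227), purple at (192,205), (186,238) and (236,254), and yellow (235,196). Only the red-topped wooden one fits; in the side view it is at (270,297). The next script fits poses by silhouette and makes a confirming crop.

```bash
cat > h.py <<'E'
from workcell import manip
import cv2,numpy as np
from scipy.optimize import minimize
C={n:manip.camera_info(n) for n in("side","top")}
def proj(n,X):
    c=C[n];p=np.atleast_2d(X)@np.array(c["R"]).T+np.array(c["t"]);s=p[:,:2]/p[:,2:]
    s=s*(1+c["k1"]*(s**2).sum(1,keepdims=True));K=np.array(c["intrinsics"]);return s@K[:2,:2].T+K[:2,2]
def ray(n,uv,z):
    c=C[n];K=np.array(c["intrinsics"]);d=(np.array(uv)-K[:2,2])/K[0,0];s=d.copy()
    for _ in range(9): s=d/(1+c["k1"]*(s@s))
    R=np.array(c["R"]);o=-R.T@np.array(c["t"]);v=R.T@np.array([*s,1]);return o+v*(z-o[2])/v[2]
def box(x,y,yaw,sx,sy,z0,z1):
    c,s=np.cos(yaw),np.sin(yaw)
    return np.array([[x+c*a-s*b,y+s*a+c*b,z] for a in(-sx/2,sx/2) for b in(-sy/2,sy/2) for z in(z0,z1)])
S=8
def hullmask(n,P,roi):
    p=cv2.convexHull(((proj(n,P)-roi[:2]+.5)*S).astype(np.float32))
    m=np.zeros((roi[3]*S,roi[2]*S),np.uint8);cv2.fillPoly(m,[np.round(p).astype(np.int32)],255)
    return cv2.resize(m,(roi[2],roi[3]),interpolation=cv2.INTER_AREA)/255.
def fit(masks,dims,x0):
    rois={}
    for n,m in masks.items():
        l,t,w,h=cv2.boundingRect(m.astype(np.uint8));rois[n]=np.array([l-8,t-8,w+16,h+16])
    def cost(v):
        e=0
        for n,m in masks.items():
            r=rois[n];k=m[r[1]:r[1]+r[3],r[0]:r[0]+r[2]].astype(float);q=hullmask(n,box(v[0],v[1],v[2],*dims),r)
            e+=np.abs(k-q).sum()/k.sum()
        return e
    best=None
    for y in x0[2]:
        r=minimize(cost,[x0[0],x0[1],y],method="Nelder-Mead",options=dict(initial_simplex=[[x0[0],x0[1],y],[x0[0]+12,x0[1],y],[x0[0],x0[1]+12,y],[x0[0],x0[1],y+.2]],xatol=.05,fatol=1e-4))
        if best is None or r.fun<best.fun: best=r
    return best.x,best.fun
def near(n,label,uv):
    L=[d for d in manip.cut_out(n,label) if np.hypot(d["rect"][0]+d["rect"][2]/2-uv[0],d["rect"][1]+d["rect"][3]/2-uv[1])<12]
    return L[0]["region"] if L else None
def hull(m):
    p=cv2.convexHull(np.argwhere(m)[:,::-1].astype(np.int32));o=np.zeros(m.shape,np.uint8);cv2.fillPoly(o,[p],1);return o
E
python3 - <<'E'
from h import *
im={n:manip.grab_frame(n)[:,:,::-1].copy() for n in C}
cm={n:near(n,"case",uv) for n,uv in(("side",(327,224)),("top",(323,215)))}
cm={n:hull(m) for n,m in cm.items() if m is not None}
x=ray("top",(322,215),105)
for sub in(cm,)+tuple({n:cm[n]} for n in cm):
    print("case",list(sub),fit(sub,(225,254,0,105),(x[0],x[1],(-.15,0,.15))))
for name,us,ut in(("T",(270,297),(219,227)),("P3",(311,299),(236,254)),("Y",(254,270),(235,196)),("P1",(227,307),(186,238))):
    sm={"side":near("side","tall_stamp_mid",us),"top":near("top","tall_stamp_mid",ut)}
    sm={n:hull(m) for n,m in sm.items() if m is not None}
    x=ray("top",ut,40)
    print(name,list(sm),np.round(x),fit(sm,(50,26,0,60),(x[0],x[1],np.arange(0,3.1,.4))) if sm else 0)
for n,uv in(("side",(343,209)),("top",(320,225))):
    m=near(n,"pull_ring",uv)
    if m is not None: print("ring",n,cv2.boundingRect(m.astype(np.uint8)),[ray(n,np.argwhere(m)[:,::-1].mean(0),98).round(1)])
for n,uv,z in(("side",(194,268),25),("top",(208,155),25)): print("jar",ray(n,uv,z).round())
a=cv2.resize(im["top"][165:275,165:380],None,fx=3.7,fy=3.7,interpolation=cv2.INTER_CUBIC)[:,:790]
b=cv2.resize(im["side"][235:350,195:335],None,fx=1.65,fy=1.65,interpolation=cv2.INTER_CUBIC)
o=np.zeros((a.shape[0]+b.shape[0],a.shape[1],3),np.uint8);o[:a.shape[0]]=a;o[a.shape[0]:,:b.shape[1]]=b
c=cv2.resize(im["side"][165:285,260:395],None,fx=1.58,fy=1.58);o[a.shape[0]:a.shape[0]+c.shape[0],300:300+c.shape[1]]=c[:o.shape[0]-a.shape[0]]
cv2.imwrite("pics/crop.png",o);print(o.shape)
E
```

```text
case ['side', 'top'] (array([5.21703716e+02, 3.27425367e+01, 3.94963559e-02]), np.float64(0.04595473835095991))
case ['side'] (array([5.21184478e+02, 3.27256134e+01, 2.52097447e-02]), np.float64(0.016521579748378715))
case ['top'] (array([5.22302465e+02, 3.29912042e+01, 4.55857181e-02]), np.float64(0.025311445508435934))
T ['side', 'top'] [488. 312.  40.] (array([ 4.88213428e+02,  3.14575385e+02, -1.96064549e-02]), np.float64(0.2084495965147261))
P3 ['side', 'top'] [415. 262.  40.] (array([ 4.13258761e+02,  2.63491730e+02, -1.33075994e-01]), np.float64(0.17584042276379738))
Y ['side', 'top'] [576. 273.  40.] (array([576.44658608, 271.39427419,   1.08791139]), np.float64(0.335457698179621))
P1 ['side', 'top'] [456. 401.  40.] (array([455.47759994, 400.48492882,   2.39292366]), np.float64(1.1101135657338503))
ring top (307, 214, 28, 26) [array([486.7,  34.6,  98. ])]
jar [701. 347.  25.]
jar [697. 360.  25.]
(597, 790, 3)
```

View pics/crop.png

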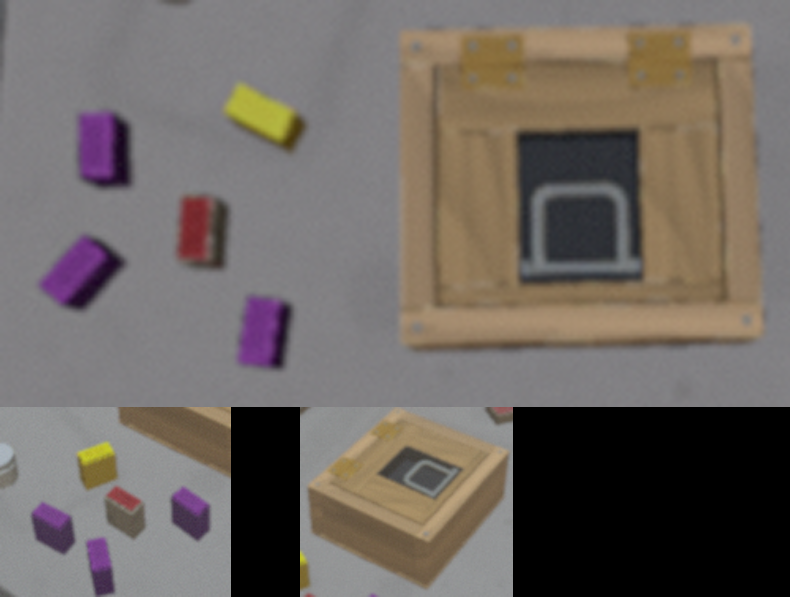

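The crop confirms it: the red-topped wooden block, at (200,230) in the crop, is the target. The fits are consistent across both cameras:
- **Chest:** (521.7, 32.8), yaw about 0.035
- **Stamp:** (488, 314.5), yaw about 0
- **Ring bar:** about (516, 32.6, 98)

I'm moving above the ring with the jaws along the case's x.

>>> servo_tool(linear=[[33.7,65.7,0],[33.7,65.7,0],[33.7,65.7,0],[33.7,65.7,0],[33.7,65.7,0],[33.7,65.7,0],[33.7,65.7,0],[33.7,65.7,0],[33.7,65.7,0],[33.7,65.7,0]], dr=[[0,0,76],[0,0,76],[0,0,76],[0,0,76],[0,0,76],[0,0,76],[0,0,76],[0,0,76],[0,0,76],[0,0,76]], fingers=[2.6,2.6,2.6,2.6,2.6,2.6,2.6,2.6,2.6,2.6], grip_force=10)

```text
time: 2.75
tool_pos: [465.5, -66.7, 206.0]
tcp_rot: [0.0, 1.0, 0.018, 0.001]
contact_force: [1.2, -0.3, 0.6]
opening: 25.9
```

>>> servo_tool(linear=[[5.1,9.9,-4],[5.1,9.9,-4],[5.1,9.9,-4],[5.1,9.9,-4]], dr=[[0,0,0],[0,0,0],[0,0,0],[0,0,0]], fingers=[2.6,2.6,2.6,2.6])

```text
time: 3.25
tool_pos: [515.8, 30.0, 165.7]
tcp_rot: [0.0, 1.0, 0.018, 0.0]
contact_force: [0.7, -0.5, -0.0]
opening: 26.2
```

Run:
```python
from h import *
print(manip.sense()["tool_pos"])
o=[]
for n in C:
    im=manip.grab_frame(n)[:,:,::-1].copy()
    u,v=proj(n,[[516,32.6,98]])[0].astype(int)
    cr=cv2.resize(im[v-45:v+45,u-48:u+48],None,fx=4,fy=4,interpolation=cv2.INTER_CUBIC)
    for P in ([516.2,32.6,98],[461.2,30.6,98]):
        for d in(-20,20):
            q=proj(n,[[P[0],P[1]+d,P[2]]])[0];cv2.circle(cr,tuple(int(a) for a in ((q-[u-48,v-45]+.5)*4)),2,(0,255,0),-1)
    o.append(cr)
cv2.imwrite("pics/r1.png",np.hstack(o))
```

```text
[515.77482309  30.03762431 165.72399898]
```

View pics/r1.png

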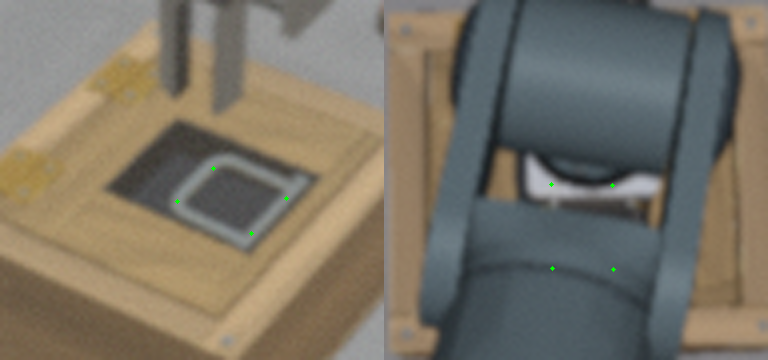

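The side view shows the projected bar points lying on the bar, within about 2–3 mm, and the open fingers above it. Next: straddle the bar and grip.

>>> servo_tool(linear=[[0,0.2,-3],[0,0.2,-5],[0,0.2,-6.5],[0,0.2,-7.7],[0,0.2,-7.7],[0,0.2,-7.7],[0,0.2,-7.7],[0,0.2,-7.7],[0,0.2,-7.7]], dr=[[0,0,0],[0,0,0],[0,0,0],[0,0,0],[0,0,0],[0,0,0],[0,0,0],[0,0,0],[0,0,0]], fingers=[2.6,2.6,2.6,2.6,2.6,0,0,0,0], grip_force=12)

```text
time: 4.47
tool_pos: [517.0, 32.3, 89.4]
tcp_rot: [0.0, 1.0, 0.018, 0.002]
contact_force: [4.0, -0.4, 0.1]
opening: 7.5
```

>>> servo_tool(linear=[[0,0,0.7],[-0.1,0,1.4],[-0.3,0,2.1],[-0.7,0,2.75],[-1.2,0,3.4],[-1.7,-0.1,3.9],[-2.3,-0.1,4.35],[-2.9,-0.1,4.75],[-3.5,-0.1,5.05],[-4.1,-0.15,5.3]], dr=[[0,0,0],[0,0,0],[0,0,0],[0,0,0],[0,0,0],[0,0,0],[0,0,0],[0,0,0],[0,0,0],[0,0,0]], fingers=[0,0,0,0,0,0,0,0,0,0])

```text
time: 5.72
tool_pos: [475.0, 30.8, 142.7]
tcp_rot: [0.0, 1.0, 0.018, 0.001]
contact_force: [3.4, -0.7, 3.6]
opening: 7.4
```

>>> servo_tool(linear=[[-0.5,0,0.1],[-1.0,0,0.2],[-1.0,0,0.2],[-1.0,0,0.2]], dr=[[0,0,0],[0,0,0],[0,0,0],[0,0,0]], fingers=[0,0,0,0])

```text
time: 6.22
tool_pos: [463.8, 30.6, 143.3]
tcp_rot: [0.0, 1.0, 0.018, -0.001]
contact_force: [0.1, -2.3, 6.3]
opening: 7.2
```

```bash
cat > look.py <<'E'
from h import *
import sys
o=[]
for n in C:
    im=manip.grab_frame(n)[:,:,::-1].copy()
    u,v=(330,205) if n=="side" else (310,215)
    o.append(cv2.resize(im[v-70:v+70,u-75:u+75],None,fx=2.6,fy=2.6,interpolation=cv2.INTER_CUBIC))
cv2.imwrite(sys.argv[1],np.hstack(o)); print(manip.sense()["tool_pos"].round(1) if hasattr(manip.sense()["tool_pos"],"round") else manip.sense()["tool_pos"])
E
python3 look.py pics/r2.png
```

```text
[463.8  30.6 143.3]
```

View pics/r2.png

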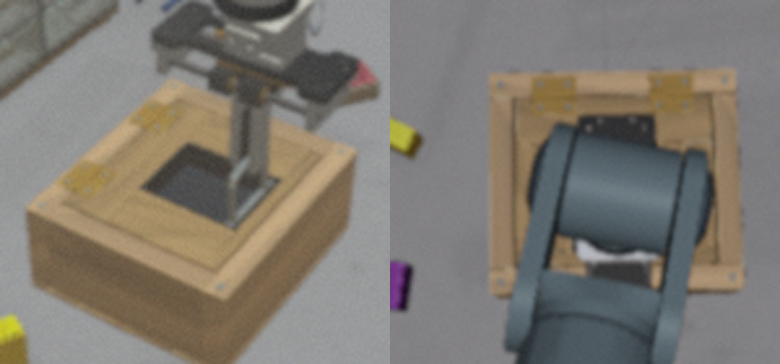

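The ring is upright and the hatch is still flush. Next I'll grip harder and swing the hatch up along its arc.

>>> servo_tool(linear=[[0,0,0],[0,0,0],[0.5,0,1.25],[1.05,0,2.45],[1.7,0.05,3.6],[2.5,0.1,4.7],[3.35,0.1,5.7],[4.3,0.15,6.65],[5.35,0.2,7.5],[6.4,0.2,8.25]], dr=[[0,0,0],[0,0,0],[0,0,0],[0,0,0],[0,0,0],[0,0,0],[0,0,0],[0,0,0],[0,0,0],[0,0,0]], fingers=[0,0,0,0,0,0,0,0,0,0], grip_force=30)

```text
time: 7.58
tool_pos: [525.9, 33.0, 224.4]
tcp_rot: [-0.0, 1.0, 0.018, -0.005]
contact_force: [-5.5, -3.1, -2.4]
opening: 6.8
```

```bash
python3 look.py pics/r3.png
```

```text
[527.7  33.  225.5]
```

View pics/r3.png

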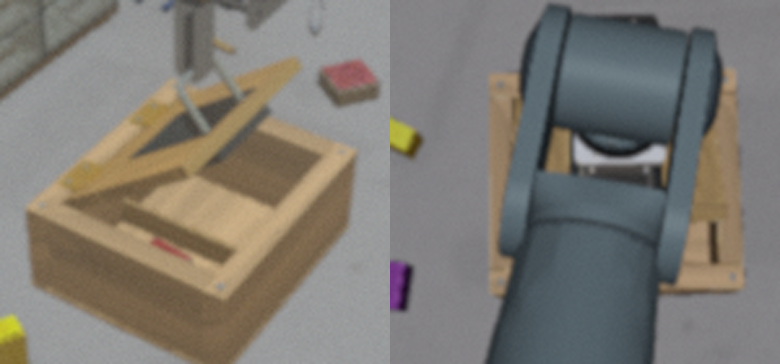

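>>> servo_tool(linear=[[1.15,0.05,0.65],[2.35,0.1,1.2],[3.65,0.15,1.65],[4.9,0.15,2.0],[6.25,0.2,2.2],[7.55,0.25,2.3],[8.9,0.3,2.3],[10.2,0.35,2.2],[11.5,0.4,1.95],[12.8,0.45,1.6]], dr=[[0,0,0],[0,0,0],[0,0,0],[0,0,0],[0,0,0],[0,0,0],[0,0,0],[0,0,0],[0,0,0],[0,0,0]], fingers=[0,0,0,0,0,0,0,0,0,0])

```text
time: 8.93
tool_pos: [657.5, 37.9, 242.2]
tcp_rot: [-0.0, 1.0, 0.018, 0.0]
contact_force: [-3.8, 0.2, 3.2]
opening: 7.2
```

>>> servo_tool(linear=[[0.6,0,-0.2],[1.2,0,-0.5],[1.2,0,-0.5],[1.2,0,-0.5]], dr=[[0,0,0],[0,0,0],[0,0,0],[0,0,0]], fingers=[0,0,0,0])

```text
time: 9.43
tool_pos: [669.8, 38.1, 237.2]
tcp_rot: [-0.001, 1.0, 0.018, 0.002]
contact_force: [3.7, 3.7, 0.5]
opening: 7.1
```

```bash
python3 look.py pics/r4.png
```

```text
[669.7  38.1 237.2]
```

View pics/r4.png

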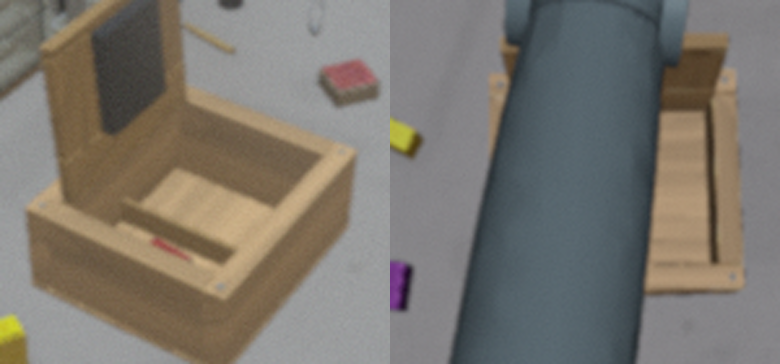

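The hatch stands upright, slightly past 90°, and the right compartment is empty. Now I'll release the ring and move up, then over to the stamp.

>>> servo_tool(linear=[[0,0,0],[0,0,0],[0,0,2],[0,0,6],[0,0,11],[-3,4,11],[-7,10,11],[-12,16,11],[-17,22,11],[-18.2,27.6,11]], dr=[[0,0,0],[0,0,0],[0,0,0],[0,0,0],[0,0,0],[0,0,10],[0,0,20],[0,0,30],[0,0,40],[0,0,50]], fingers=[2.4,2.4,2.4,2.4,2.4,5,5,5,5,5])

```text
time: 10.78
tool_pos: [498.7, 284.3, 349.3]
tcp_rot: [0.0, 0.898, 0.441, 0.002]
contact_force: [0.8, -0.5, -0.7]
opening: 50.1
```

>>> servo_tool(linear=[[0,0,-5],[0,0,-10],[0,0,-14],[0,0,-18],[0,0,-22],[0,0,-22]], dr=[[0,0,10],[0,0,20],[0,0,30],[0,0,37],[0,0,37],[0,0,37]], fingers=[5,5,5,5,5,5])

```text
time: 11.52
tool_pos: [498.2, 282.5, 125.0]
tcp_rot: [-0.001, 0.713, 0.701, -0.002]
contact_force: [-0.3, 0.2, -0.2]
opening: 50.2
```

Run:
```python
from h import *
s=manip.sense();print(s["tool_pos"],s["tcp_rot"],s["opening"])
o=[]
for n in C:
    im=manip.grab_frame(n)[:,:,::-1].copy()
    u,v=(280,255) if n=="side" else (260,215)
    cr=cv2.resize(im[v-95:v+95,u-95:u+95],None,fx=2.1,fy=2.1,interpolation=cv2.INTER_CUBIC)
    for P in box(488.2,314.6,-.02,50,26,0,60)[1::2]:
        q=proj(n,P)[0];cv2.circle(cr,tuple(int(a) for a in ((q-[u-95,v-95]+.5)*2.1)),1,(0,255,0),-1)
    o.append(cr)
cv2.imwrite("pics/s1.png",np.hstack(o))
m=near("side","tall_stamp_mid",(270,298))
if m is not None:print(fit({"side":hull(m)},(50,26,0,60),(488,314,(-.05,.1))))
```

```text
[498.22748777 282.49389815 125.01625019] [-0.00103461  0.71313181  0.70102488 -0.00246383] 50.21809938332231
(array([ 4.86823432e+02,  3.15510961e+02, -6.91052621e-02]), np.float64(0.07671270247229327))
```

View pics/s1.png

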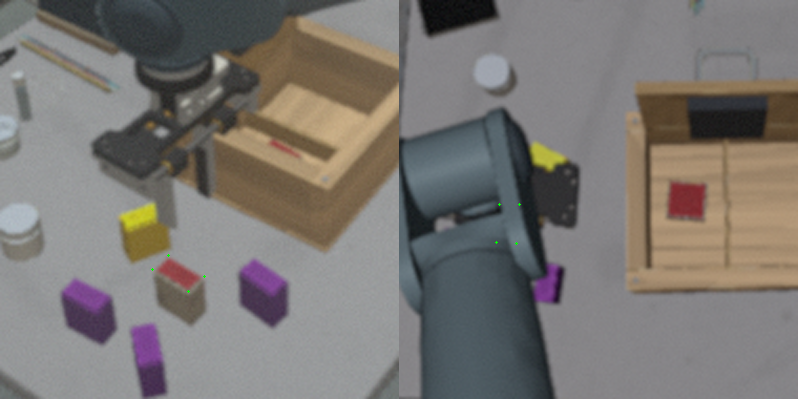

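The picture shows the hatch still open, the ring standing out behind it, the stored stamp in place and the fingers clear of the target. Next: align, descend and grip.

>>> servo_tool(linear=[[-1.05,3.25,0],[-1.05,3.25,0],[-1.05,3.25,-4],[-1.05,3.25,-8],[-1.05,3.25,-10],[-1.05,3.25,-10],[-1.05,3.25,-10],[-1.05,3.25,-10],[-1.05,3.25,-10],[-1.05,3.25,-10]], dr=[[0,0,-1],[0,0,-1],[0,0,-1],[0,0,-1],[0,0,-1],[0,0,-1],[0,0,-1],[0,0,-1],[0,0,-1],[0,0,-1]], fingers=[5,5,5,5,5,5,0,0,0,0], grip_force=15)

```text
time: 12.92
tool_pos: [490.3, 316.0, 28.3]
tcp_rot: [0.001, 0.719, 0.695, 0.001]
contact_force: [0.2, -1.5, 6.3]
opening: 26.1
```

>>> servo_tool(linear=[[0,0,2],[0,0,6],[0,0,11],[0,0,16],[0,0,16],[0.5,-6,16],[1,-12,16],[1.5,-18,16],[2,-24,16],[2.5,-29,16]], dr=[[0,0,0],[0,0,0],[0,0,0],[0,0,0],[0,0,0],[0,0,1],[0,0,2],[0,0,3],[0,0,3],[0,0,3]], fingers=[0,0,0,0,0,0,0,0,0,0])

```text
time: 14.18
tool_pos: [513.2, 24.0, 185.8]
tcp_rot: [-0.001, 0.701, 0.713, -0.001]
contact_force: [0.7, 0.3, -1.4]
opening: 25.7
```

>>> servo_tool(linear=[[0.4,-4.6,0],[0.4,-4.6,0],[0.4,-4.6,0]], dr=[[0,0,0],[0,0,0],[0,0,0]], fingers=[0,0,0])

```text
time: 14.55
tool_pos: [517.6, -19.5, 186.1]
tcp_rot: [-0.001, 0.701, 0.713, -0.0]
contact_force: [-0.0, 0.6, -0.3]
opening: 26.1
```

```bash
python3 look.py pics/p1.png
```

```text
[517.9 -18.9 186.4]
```

View pics/p1.png

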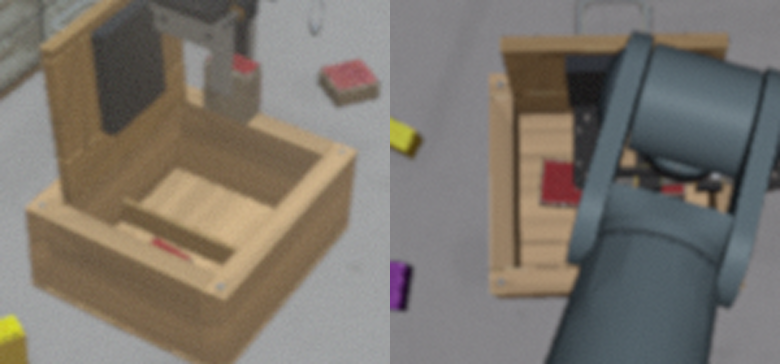

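The stamp is held upright over the right compartment. Lowering it.

>>> servo_tool(linear=[[0,0,-4],[0,0,-7],[0,0,-10],[0,0,-12],[0,0,-13.5],[0,0,-14.2],[0,0,-14.6],[0,0,-14.8],[0,0,-14.8]], dr=[[0,0,0],[0,0,0],[0,0,0],[0,0,0],[0,0,0],[0,0,0],[0,0,0],[0,0,0],[0,0,0]], fingers=[0,0,0,0,0,0,0,0,0])

```text
time: 15.78
tool_pos: [518.7, -20.3, 39.4]
tcp_rot: [0.0, 0.701, 0.713, 0.0]
contact_force: [-0.6, -0.0, -1.2]
opening: 25.8
```

>>> servo_tool(linear=[[0,0,-0.15],[0,0,-0.3],[0,0,-0.45],[0,0,-0.45]], dr=[[0,0,0],[0,0,0],[0,0,0],[0,0,0]], fingers=[0,0,0,0])

```text
time: 16.27
tool_pos: [518.3, -20.2, 34.4]
tcp_rot: [-0.0, 0.701, 0.713, -0.0]
contact_force: [-0.3, 0.5, -1.3]
opening: 25.6
```

>>> servo_tool(linear=[[0,0,-0.1],[0,0,-0.2],[0,0,-0.2]], dr=[[0,0,0],[0,0,0],[0,0,0]], fingers=[0,0,0])

```text
time: 16.65
tool_pos: [518.5, -20.3, 34.3]
tcp_rot: [-0.0, 0.701, 0.714, -0.0]
contact_force: [-7.7, 1.0, 13.6]
opening: 25.6
```

The stamp has touched the floor. I'll ease off, release and rise.

>>> servo_tool(linear=[[0,0,0.1],[0,0,0.1],[0,0,0.1],[0,0,0.1],[0,0,1.5],[0,0,4],[0,0,8],[0,0,13],[0,0,18]], dr=[[0,0,0],[0,0,0],[0,0,0],[0,0,0],[0,0,0],[0,0,0],[0,0,0],[0,0,0],[0,0,0]], fingers=[0,4.2,4.2,4.2,4.2,4.2,4.2,4.2,4.2])

```text
time: 17.77
tool_pos: [518.2, -20.2, 215.0]
tcp_rot: [0.0, 0.701, 0.713, 0.0]
contact_force: [0.9, 0.3, 1.1]
opening: 42.4
```

>>> servo_tool(linear=[[0,2,6],[2,4,12],[5,5.5,15],[9,5.8,15],[14,5.8,15],[15,5.8,15],[15,5.8,15],[15,5.8,15],[15,5.8,15],[15,5.8,15]], dr=[[0,0,-10],[0,0,-20],[0,0,-30],[0,0,-40],[0,0,-50],[0,0,-60],[0,0,-70],[0,0,-80],[0,0,-89],[0,0,-89]], fingers=[2.6,2.6,2.6,2.6,2.6,2.6,2.6,2.6,2.6,2.6])

```text
time: 19.02
tool_pos: [668.2, 37.8, 363.3]
tcp_rot: [0.0, 1.0, 0.019, 0.0]
contact_force: [0.8, -0.3, 0.6]
opening: 26.2
```

```bash
python3 look.py pics/p2.png;python3 -c "
from h import *
print(manip.sense()['tcp_rot'])
for n in C:
  print(n,[(np.round(d['rect']).tolist(),round(d['score'],2)) for d in manip.recognise(n,'tall_stamp_mid')], proj(n,[518.5,-20,36]), proj(n,[669.7,38,246]))
  print([(np.round(d['rect']).tolist(),round(d['score'],2)) for d in manip.recognise(n,'pull_ring')])
"
```

```text
[668.2  37.8 363.1]
[3.62954507e-05 9.99820308e-01 1.89541815e-02 2.97853216e-04]
side [([243.0, 256.0, 24.0, 31.0], 0.98), ([333.0, 200.0, 20.0, 32.0], 0.89), ([296.0, 284.0, 28.0, 33.0], 0.87), ([213.0, 290.0, 30.0, 34.0], 0.73), ([246.0, 314.0, 18.0, 36.0], 0.61)] [[341.47205154 212.65352309]] [[280.30026399 138.1707784 ]]
[([274.0, 132.0, 19.0, 17.0], 0.52)]
top [([185.0, 193.0, 16.0, 22.0], 0.67), ([224.0, 193.0, 24.0, 14.0], 0.65), ([341.0, 207.0, 4.0, 24.0], 0.53), ([231.0, 245.0, 13.0, 16.0], 0.52), ([175.0, 228.0, 22.0, 17.0], 0.52)] [[339.60888886 218.48634068]] [[320.5178128  142.78540691]]
[]
```

View pics/p2.png

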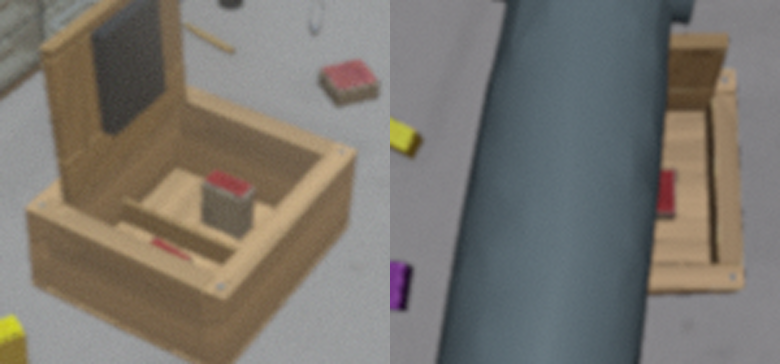

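The stamp stands upright on the floor of the right compartment. Now I'll re-grip the ring bar where I left it.

>>> servo_tool(linear=[[0.15,0,-4],[0.15,0,-7],[0.15,0,-10],[0.15,0,-12],[0.15,0,-12.5],[0.15,0,-12.5],[0.15,0,-12.5],[0.15,0,-12.5],[0.15,0,-12.5]], dr=[[0,0,0],[0,0,0],[0,0,0],[0,0,0],[0,0,0],[0,0,0],[0,0,0],[0,0,0],[0,0,0]], fingers=[2.6,2.6,2.6,2.6,2.6,0,0,0,0], grip_force=30)

```text
time: 20.45
tool_pos: [670.2, 37.7, 238.4]
tcp_rot: [0.0, 1.0, 0.018, 0.001]
contact_force: [-0.5, -0.1, 1.1]
opening: 6.8
```

>>> servo_tool(linear=[[-1.25,-0.05,0.45],[-2.55,-0.1,0.8],[-3.85,-0.15,1.05],[-5.15,-0.2,1.2],[-6.5,-0.25,1.2],[-7.85,-0.3,1.1],[-9.15,-0.3,0.85],[-10.45,-0.35,0.55],[-11.7,-0.4,0.1],[-12.9,-0.45,-0.45]], dr=[[0,0,0],[0,0,0],[0,0,0],[0,0,0],[0,0,0],[0,0,0],[0,0,0],[0,0,0],[0,0,0],[0,0,0]], fingers=[0,0,0,0,0,0,0,0,0,0])

```text
time: 21.7
tool_pos: [540.0, 32.9, 232.8]
tcp_rot: [0.0, 1.0, 0.018, -0.0]
contact_force: [3.1, -3.2, -1.2]
opening: 6.1
```

>>> servo_tool(linear=[[-1.15,-0.05,-0.65],[-2.25,-0.1,-1.4],[-3.3,-0.1,-2.25],[-4.2,-0.15,-3.2],[-5.1,-0.2,-4.2],[-5.9,-0.2,-5.3],[-6.55,-0.25,-6.45],[-7.1,-0.25,-7.65],[-7.6,-0.25,-8.9],[-7.6,-0.25,-9.1]], dr=[[0,0,0],[0,0,0],[0,0,0],[0,0,0],[0,0,0],[0,0,0],[0,0,0],[0,0,0],[0,0,0],[0,0,0]], fingers=[0,0,0,0,0,0,0,0,0,0])

```text
time: 22.95
tool_pos: [476.1, 30.7, 152.5]
tcp_rot: [0.0, 1.0, 0.017, 0.015]
contact_force: [9.4, 7.0, 33.7]
opening: 0.1
```

The grip slipped off the bar. Backing off upward to look.

>>> servo_tool(linear=[[0,0,2],[0,0,5],[0,0,10],[0,0,14]], dr=[[0,0,0],[0,0,0],[0,0,0],[0,0,0]], fingers=[0,0,0,0])

```text
time: 23.45
tool_pos: [464.8, 30.8, 283.1]
tcp_rot: [0.0, 1.0, 0.018, 0.0]
contact_force: [0.6, 1.0, -0.4]
opening: 0.4
```

Run:
```python
from h import *
s=manip.sense();print(s["tool_pos"].round(1),s["contact_force"].round(1))
H=np.array([609.2,35.9,105]);c,sn=np.cos(.035),np.sin(.035)
def pt(a,y,h,th):  # a in front of hinge, h above face
    x=-a*np.cos(th)+h*np.sin(th);z=a*np.sin(th)+h*np.cos(th);return H+[c*x-sn*y,sn*x+c*y,z]
o=[]
for n in C:
    im=manip.grab_frame(n)[:,:,::-1].copy()
    u,v=(330,195) if n=="side" else (320,205)
    f=4.0 if n=="side" else 3
    w,h=(60,62) if n=="side" else (52,82)
    cr=cv2.resize(im[v-h:v+h,u-w:u+w],None,fx=f,fy=f,interpolation=cv2.INTER_CUBIC)
    cr=cv2.resize(cr,(480,496)) if n=="side" else cv2.resize(cr,(312,496))
    o.append(cr)
    print(n,[(np.round(d['rect']).tolist(),round(d['score'],2)) for d in manip.recognise(n,'pull_ring')])
    print(n,[(np.round(d['rect']).tolist(),round(d['score'],2)) for d in manip.recognise(n,'hatch')])
    for th in (0,.1,.2,.3,.4): print(n,th,"edge corners",proj(n,[pt(173,100,0,th),pt(173,-100,0,th)]).round().tolist())
cv2.imwrite("pics/c1.png",np.hstack(o))
```

```text
[464.8  30.8 283.1] [ 0.6  1.  -0.4]
side [([339.0, 185.0, 19.0, 37.0], 0.78)]
side [([337.0, 186.0, 24.0, 34.0], 0.27)]
side 0 edge corners [[337.0, 238.0], [378.0, 194.0]]
side 0.1 edge corners [[337.0, 233.0], [378.0, 189.0]]
side 0.2 edge corners [[336.0, 227.0], [378.0, 183.0]]
side 0.3 edge corners [[335.0, 221.0], [377.0, 177.0]]
side 0.4 edge corners [[333.0, 215.0], [375.0, 171.0]]
top []
top [([285.0, 176.0, 77.0, 70.0], 0.78)]
top 0 edge corners [[283.0, 247.0], [360.0, 245.0]]
top 0.1 edge corners [[282.0, 246.0], [361.0, 244.0]]
top 0.2 edge corners [[282.0, 244.0], [361.0, 243.0]]
top 0.3 edge corners [[281.0, 242.0], [362.0, 241.0]]
top 0.4 edge corners [[281.0, 239.0], [363.0, 238.0]]
```

View pics/c1.png

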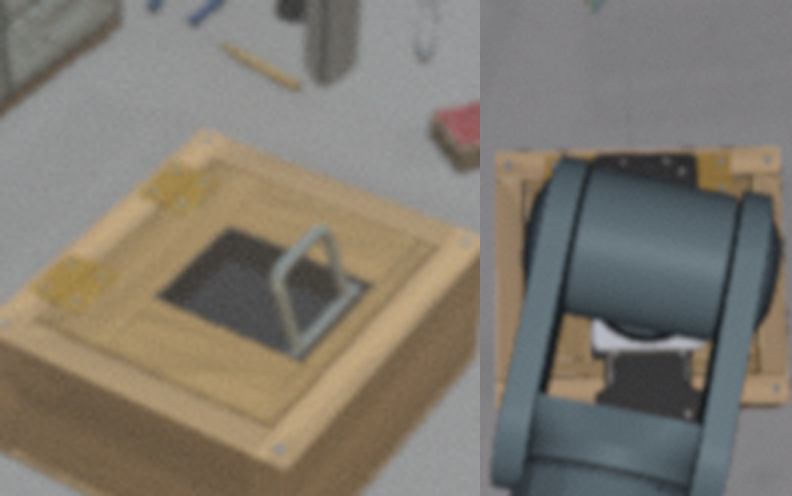

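The picture shows the hatch down and apparently flush, with the ring standing at about 75° and its bar at crop (300,255). So I can simply push the ring down with shut fingers. First, estimating the ring and hatch angles.

Run:
```python
from h import *
H=np.array([609.2,35.9,105]);c,sn=np.cos(.035),np.sin(.035)
def pt(a,y,h,th=0):
    x=-a*np.cos(th)+h*np.sin(th);z=a*np.sin(th)+h*np.cos(th);return H+[c*x-sn*y,sn*x+c*y,z]
for d in(50,60,70,75,80,85,90,95):
    p=np.radians(d);P=pt(148-55*np.cos(p),0,-7+55*np.sin(p));print(d,P.round(1),proj("side",P).round(1),proj("side",[pt(148-55*np.cos(p),y,-7+55*np.sin(p)) for y in(34,-34)]).round(1).tolist())
m=near("side","pull_ring",(348,203))
print(cv2.boundingRect(m.astype(np.uint8)))
for v in range(184,224,2):
    r=np.flatnonzero(m[v]);print(v,(r.min(),r.max()) if len(r) else 0,end=" ")
```

```text
50 [496.6  32.  140.1] [[338.2 195.5]] [[330.8, 202.8], [345.4, 188.4]]
60 [488.8  31.7 145.6] [[341.  194.8]] [[333.5, 202.2], [348.1, 187.7]]
70 [480.1  31.4 149.7] [[344.  194.8]] [[336.6, 202.2], [351.2, 187.7]]
75 [475.5  31.2 151.1] [[345.6 195. ]] [[338.2, 202.4], [352.8, 187.8]]
80 [470.8  31.1 152.2] [[347.3 195.3]] [[339.9, 202.7], [354.4, 188.1]]
85 [466.1  30.9 152.8] [[348.9 195.8]] [[341.6, 203.2], [356.1, 188.6]]
90 [461.3  30.7 153. ] [[350.6 196.4]] [[343.3, 203.9], [357.7, 189.2]]
95 [456.5  30.6 152.8] [[352.3 197.2]] [[345.0, 204.7], [359.4, 189.9]]
(338, 189, 20, 32)
184 0 186 0 188 0 190 (np.int64(348), np.int64(352)) 192 (np.int64(346), np.int64(353)) 194 (np.int64(344), np.int64(354)) 196 (np.int64(342), np.int64(355)) 198 (np.int64(340), np.int64(355)) 200 (np.int64(338), np.int64(355)) 202 (np.int64(338), np.int64(356)) 204 (np.int64(338), np.int64(357)) 206 (np.int64(338), np.int64(357)) 208 (np.int64(339), np.int64(357)) 210 (np.int64(339), np.int64(354)) 212 (np.int64(340), np.int64(352)) 214 (np.int64(341), np.int64(351)) 216 (np.int64(341), np.int64(349)) 218 (np.int64(342), np.int64(347)) 220 (np.int64(343), np.int64(346)) 222 0
```

>>> servo_tool(linear=[[-2.4,0,-2],[-2.4,0,-7],[-2.4,0,-12],[-2.4,0,-14.5],[-1,0,-14.5],[0.2,0,-15],[1.4,0,-15.7],[2.4,0.05,-16.5],[3.0,0.1,-17.2],[3.3,0.1,-17.5]], dr=[[0,0,0],[0,0,0],[0,0,0],[0,0,0],[0,0,0],[0,0,0],[0,0,0],[0,0,0],[0,0,0],[0,0,0]], fingers=[0,0,0,0,0,0,0,0,0,0])

```text
time: 25.05
tool_pos: [495.4, 31.8, 104.7]
tcp_rot: [-0.0, 1.0, 0.018, -0.004]
contact_force: [-6.9, -3.0, -3.5]
opening: 0.4
```

>>> servo_tool(linear=[[0,0,3],[0,0,5],[1.8,0.1,5],[1.8,0.1,3],[1.8,0.1,1],[1.8,0.1,0],[1.8,0.1,-0.5],[1.8,0.1,-0.8],[1.8,0.1,-0.8]], dr=[[0,0,0],[0,0,0],[0,0,0],[0,0,0],[0,0,0],[0,0,0],[0,0,0],[0,0,0],[0,0,0]], fingers=[0,0,0,0,0,0,0,0,0])

```text
time: 26.18
tool_pos: [523.2, 32.8, 102.9]
tcp_rot: [0.0, 1.0, 0.017, 0.01]
contact_force: [12.8, 2.3, 1.3]
opening: 0.4
```

The bar was dragged up and now sits on the near side of my fingers. I'll move clear of it, then press it down from directly above.

>>> servo_tool(linear=[[1.5,0,0],[2.0,0,0.5],[2.0,0,4],[0.5,0,6],[-1.5,0,6],[-1.5,0,6]], dr=[[0,0,0],[0,0,0],[0,0,0],[0,0,0],[0,0,0],[0,0,0]], fingers=[0,0,0,0,0,0])

```text
time: 26.92
tool_pos: [500.1, 33.0, 158.8]
tcp_rot: [-0.0, 1.0, 0.018, -0.0]
contact_force: [-0.0, -0.2, -0.2]
opening: 0.6
```

Run:
```python
from h import *
s=manip.sense();print(s["tool_pos"].round(1),s["contact_force"].round(1))
H=np.array([609.2,35.9,105]);c,sn=np.cos(.035),np.sin(.035)
manip.grab_frame("side")
L=manip.cut_out("side","pull_ring")
for d in L: print(np.round(d["rect"]),round(d["score"],2))
m=L[0]["region"].astype(float)
def pt(a,y,h):
    return H+[c*-a-sn*y,sn*-a+c*y,h]
for d in range(0,100,10):
    p=np.radians(d);f=lambda r,y:pt(148-r*np.cos(p),y,-7+r*np.sin(p))
    q=proj("side",[f(0,30),f(55,30),f(55,-30),f(0,-30)])
    M=np.zeros(m.shape,np.uint8);cv2.polylines(M,[np.round(q*16).astype(np.int32)],True,1,3,shift=4)
    print(d,round((M*m).sum()/np.maximum(M,m).sum(),2),cv2.boundingRect(M))
```

```text
[500.1  33.  158.8] [-0.  -0.2 -0.2]
[327. 198.  35.  24.] 0.76
0 0.65 (323, 197, 36, 26)
10 0.59 (323, 195, 36, 28)
20 0.38 (324, 192, 35, 31)
30 0.26 (325, 190, 34, 33)
40 0.24 (327, 188, 32, 35)
50 0.22 (330, 187, 29, 36)
60 0.21 (332, 187, 27, 36)
70 0.21 (336, 187, 23, 36)
80 0.2 (339, 187, 20, 36)
90 0.2 (342, 188, 18, 35)
```

The ring already looks nearly flat; its mask matches the start. A confirming press on the bar, then on the hatch plate.

>>> servo_tool(linear=[[1.6,0,-2],[1.6,0,-4],[1.6,0,-5],[1.6,0,-5.4],[1.6,0,-5.7],[1.6,0,-5.9],[1.6,0,-5.9]], dr=[[0,0,0],[0,0,0],[0,0,0],[0,0,0],[0,0,0],[0,0,0],[0,0,0]], fingers=[0,0,0,0,0,0,0])

```text
time: 27.9
tool_pos: [517.4, 32.8, 101.8]
tcp_rot: [0.0, 1.0, 0.018, 0.0]
contact_force: [-4.4, 1.1, 8.1]
opening: 0.5
```

>>> servo_tool(linear=[[0,0,3],[0,0,5],[-2.5,4,5],[-4.5,7,3],[-4.5,7,1],[-4.5,7,0.4],[-4.5,7,0.1],[-4.5,7,-0.1],[-4.5,7,-0.1]], dr=[[0,0,0],[0,0,0],[0,0,0],[0,0,0],[0,0,0],[0,0,0],[0,0,0],[0,0,0],[0,0,0]], fingers=[0,0,0,0,0,0,0,0,0])

```text
time: 29.02
tool_pos: [470.7, 103.5, 104.7]
tcp_rot: [-0.001, 1.0, 0.018, -0.004]
contact_force: [-25.1, 1.5, 41.7]
opening: 0.2
```

The bar bears at z=102 and the plate at z=105, so both are home. Now I'll retreat and check.

>>> servo_tool(linear=[[0,0,0.5],[0,0,4],[0,0,9],[0,-6,15],[-3,-12,20],[-6,-18,20],[-8,-24,20],[-10,-30,20],[-10,-36,20],[-10,-42,20]], dr=[[0,0,0],[0,0,0],[0,0,0],[0,0,0],[0,0,0],[0,0,0],[0,0,0],[0,0,0],[0,0,0],[0,0,0]], fingers=[0,0,0,0,0,0,0,0,0,0])

```text
time: 30.28
tool_pos: [372.9, -285.3, 300.1]
tcp_rot: [0.001, 1.0, 0.017, 0.001]
contact_force: [0.9, -0.2, 0.3]
opening: 0.5
```

```bash
python3 look.py pics/f1.png
python3 - <<'E'
from h import *
for n in C:
    manip.grab_frame(n)
    for l in("pull_ring","hatch","squat_stamp_mid","jar_mid"):
        print(n,l,[(np.round(d['rect']).tolist(),round(d['score'],2)) for d in manip.recognise(n,l)])
E
```

```text
[ 372.4 -287.6  299. ]
side pull_ring [([327.0, 200.0, 32.0, 20.0], 0.65)]
side hatch []
side squat_stamp_mid [([380.0, 156.0, 21.0, 21.0], 0.88)]
side jar_mid [([185.0, 255.0, 21.0, 29.0], 0.8), ([282.0, 173.0, 96.0, 65.0], 0.34)]
top pull_ring [([306.0, 212.0, 28.0, 26.0], 0.72)]
top hatch [([282.0, 178.0, 78.0, 68.0], 0.91)]
top squat_stamp_mid [([429.0, 205.0, 26.0, 22.0], 0.74)]
top jar_mid [([200.0, 145.0, 20.0, 20.0], 0.56)]
```

View pics/f1.png

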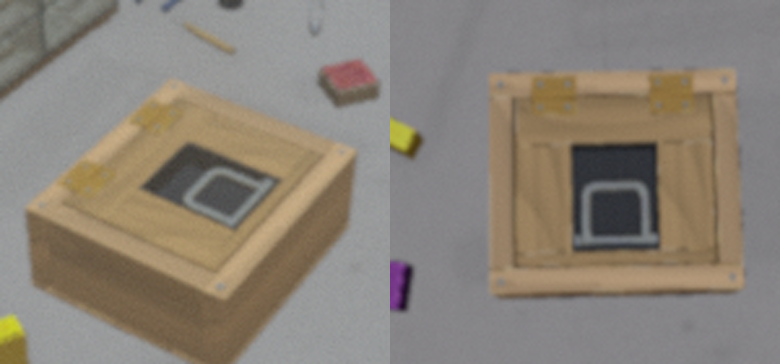

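The hatch is flush and the ring flat in its recess, matching the start pictures. The squat stamp and the jar haven't moved and the arm is clear, so I'm handing in.

```bash
python3 -c "
from workcell import manip
print(manip.sign_off())"
```

```text
the job is handed in; nothing more can be done
None
```

The tall red-faced stamp is in the right compartment, with the hatch closed over it and the ring folded flat. I handed the job in at about 31 s of the 72 s allowed; the sign-off gave no verdict.

**What I did:** I flipped the ring to about 90° with the hatch down, then swung the hatch open to about 95°. I lowered the stamp until it touched the floor, released it, and closed the hatch by the ring. The last picture with the hatch open showed the stamp upright.

**Final checks:**
- **Ring:** a press from above met the bar at z = 101.8 mm; 102 mm is flat.
- **Hatch:** a press on the plate met it at 104.7 mm; 105 mm is flush. In the last pictures hatch and ring look as they did at the start.
- **Other items:** the squat stamp and the jar were detected where they started. I could not check the stored stamp, or the tall stamp again, once the hatch was shut.

**What went wrong:**
- **Lost grip:** the fingers slipped off the bar near the end of closing and pressed down on it with about 34 N. The hatch was down, with the ring left standing at about 75°, so I folded the ring with shut fingers, which took two tries.
- **Hard press:** the final press on the hatch briefly reached about 42 N upward (about 49 N in all). It was made with the fingertips, so I don't expect it to count against the 40 N limit on the arm and gripper body.

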